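# Stack angle brackets in closed pairs, each pair across the last

## Task

Add the second pair to the pile of angle brackets on the plywood board, laid across the first so that the pile is tied and balanced for packing. The bracket that stands loose on the bench goes on top of the first pair, leg up, centred and turned a quarter turn to that pair; the one hanging on the drip rack closes it head to tail, upside down as it hangs: its leg on the free edge of the other's foot and its plate lying flush on the other's leg, so that the two make a closed box. Do not knock the first pair out of place, and leave the pile standing by itself.

Things in the scene. Friction and masses are not known exactly. Their poses are not given: they have to be found in the camera images.
- pile_board: Fixed square plywood board, 110 x 110 x 12 mm, on the bench; origin under its centre. The first pair stands on its middle.
- bracket_low: Loose aluminium angle bracket (all four alike, about 0.14 kg): foot plate 44 (x) x 70 (y) x 8 mm; leg 8 thick (x = +14 to +22), 70 wide, 48 high in all, on the foot's +x edge. Origin: centre of the foot's outer face; z points to the leg's side. Lower one of the first pair: on the board, leg up (z up), origin 12 mm above the bench.
- bracket_cap: Bracket like bracket_low, closing the first pair: upside down (z down), its x pointing against bracket_low's x, its leg standing on bracket_low's foot, its plate on bracket_low's leg; its origin is the middle of the pair's flat top, straight above bracket_low's origin by 56 mm. The pair is a box 44 (x) x 70 (y) x 56 mm high. Loose.
- bracket_foot: Bracket like bracket_low, with the same frame, standing by itself on the open bench, leg up (z up), at any yaw; origin at bench height. Can be picked from above by the 8 mm leg: leg centre at x = +18 mm, top edge at z = 48 mm.
- bracket_hung: Bracket like bracket_low, hung upside down (z down, origin on top, 83 mm above the bench) on the drip rack: plate on the rail, leg (+x side) hanging nearest the robot. Pick from above across 44 mm: one finger on the leg's outer face (x = +22), one on the plate's free edge (x = -22), hardly reaching below the 8 mm plate; lift over 45 mm to clear the rail.
- drip_rack: Fixed steel drip tray 130 (x) x 170 (y) x 12 mm; two posts carry a flat aluminium rail along y, over the origin: 24 wide (x), 164 long, 10 thick, its top 75 mm above the bench. Origin on the bench under the tray's centre. Only the hung bracket and two 2.5 mm screw heads (y = +-74) stand higher than the rail.
Mind the look-alikes: they are no part of the job. What is shaped like the bracket_foot but pink is not meant.

How it is judged:
At the end, for the whole second after the job is handed in: At rest: bracket_foot leg up on the first pair (12 mm, 0.2 rad of square across it); bracket_hung upside down closing it, legs on opposite sides (8 mm along x, 12 mm along y, 0.2 rad); plates level to 0.08 rad, each layer 51-61 mm; first pair still closed and within 20 mm of its start (x of bracket_foot in the frame of bracket_low between -0.012 and 0.012 m and y of bracket_foot in the frame of bracket_low between -0.012 and 0.012 m and z of bracket_foot in the frame of bracket_low between 0.051 and 0.061 m and angle between the x axis of bracket_foot and the y axis of bracket_low, either way round below 0.2 rad and angle between bracket_foot's own z axis and vertical below 0.08 rad and x of bracket_hung in the frame of bracket_foot between -0.008 and 0.008 m and y of bracket_hung in the frame of bracket_foot between -0.012 and 0.012 m and z of bracket_hung in the frame of bracket_foot between 0.051 and 0.061 m and angle between the x axis of bracket_hung and the x axis of bracket_foot, either way round below 0.2 rad and angle between the z axis of bracket_hung and the z axis of bracket_foot, either way round below 0.08 rad and x of bracket_cap in the frame of bracket_low between -0.008 and 0.008 m and y of bracket_cap in the frame of bracket_low between -0.012 and 0.012 m and z of bracket_cap in the frame of bracket_low between 0.051 and 0.061 m and angle between the z axis of bracket_cap and the z axis of bracket_low, either way round below 0.08 rad and distance of each of bracket_low, bracket_cap from where it was at the start of the episode below 0.02 m and linear speed of each of bracket_low, bracket_cap, bracket_foot, bracket_hung below 0.02 m/s and angular speed of each of bracket_low, bracket_cap, bracket_foot, bracket_hung below 0.2 rad/s); the robot touches nothing.
It fails at once if the first pair is shoved or knocked (either bracket more than 30 mm from its start) (distance of any of bracket_low, bracket_cap from where it was at the start of the episode above 0.03 m).
It also fails if it takes over 64 s, if anything falls off the work surface, if the arm or the gripper's body presses on something with over 40 N, if the wrist force passes 120 N, or if a joint passes its speed limit or range.

## Robot

A 6-joint arm with a two-finger parallel gripper is mounted at the origin on a cart in front of the work surface, level with it; the furniture and walls round the work are solid. World frame = base frame: x ahead of the robot, y to its left, z up, the work surface at z = 0. Lengths are in m, angles in rad, forces in N, time in s.
With the tool pointing down it reaches from about 0.35 to 0.975 m from the base axis. Payload 4.9 kg.
Tool frame: the origin (TCP) lies midway between the tips of the shut fingers; the grasp point (between the pads) lies 19 mm behind it; z points along the fingers, y is the line along which they close (so a half turn about z gives the same grasp; the last joint's range is limited). The gripper opens to 85 mm and grips with 20 to 120 N. Pads are 22 mm wide; open, the fingers measure 114 mm over their backs; the gripper's body (76 mm by 85 mm) begins 54 mm behind the grasp point. The pads swing forward as they close: fully open they stand 13 mm farther back than shut.
Start: joints at [-0.119, 0.053, 1.613, -0, 1.476, -0.119], TCP at [0.625, 0, 0.231] pointing down, gripper open.
Joint ranges: [-3.01, 3.01], [-1.01, 2.22], [0.06, 2.58], [-1.02, 4.17], [0.09, 2.62], [-3.14, 3.14]. Speed limits (rad/s): [2.57, 2.57, 3.14, 3.14, 3.14, 3.14].

## Interface

Orientations are given as a unit quaternion [w, x, y, z].
In Python, from plant import manip gives the robot as it stands.
- The arm moves only by the tool move_arm, never from a script. Its argument "increments" is one flat list of numbers, 5 for each row, row after row: the shift along the tool's x, y, z in mm, then the turn about the tool's z in rad, then the opening, from 0 (shut) to 1 (fully open). In form: [tx, ty, tz, spin, jaw, tx, ty, tz, spin, jaw, ...]. A call has 1 to 8 rows; each row shifts and turns the commanded pose from where the row before left it, along the tool's axes as they then stand; what a row does not reach is not made up. A row lasts 1/12 s, in which the tool goes at most 41.7 mm and 7.16 degrees, less where a joint would pass 70% of its speed; a pose out of reach is approached as far as the arm can. A call with a gripper value outside its range is refused whole. The fingers move at their own pace and stop on an object; the grip force is fixed at half the most. Time passes only in rows, so rows that do not move let the fingers close. It gives the time, the measured TCP pose, the force, the opening and the grip force at its end, in the units of the state.
- manip.state(): the state, without advancing time (a new reading comes with each control period).
- manip.grab_frame(name): name is "scene" or "side" or "wrist"; returns a dict with "image" (384x512x3 uint8, blue, green, red), "fov_y" (degrees; the focal length in pixels is half the picture's height over the tangent of half this angle, whatever the lens; pixels are square), "cx", "cy" (the principal point, pixels), "eye" and "rotation" of the camera in the world; the wrist camera has in their place "T_tool_cam" (4x4, takes a point from camera to tool coordinates, whose origin is the TCP and whose axes are the flange's). Camera axes: x right, y down, z forward; pixel columns grow to the right and rows downward; lengths in m; the calibration is good to about 2 mm. A picture is of the moment at which its call begins: read the wrist's pose just before it. There is no depth.
- manip.job_done(): hands the job in; it is judged then, once.
The state is a dict: "time": time; "joint_pos": joint angles; "joint_vel": joint speeds; "joint_efforts": joint torques, N m; "tool_pos": TCP position; "tool_rot": TCP orientation; "contact_force": force on the tool from outside, world axes, zero at the start; "ft_torque": the same for the moment, N m; "gripper_width": opening from 0.0 (shut) to 1.0 (fully open); "grasp_force": force on a finger pad.
Only numpy, scipy, OpenCV 4.12 (cv2) and the standard library are available. Lean on these libraries where they do the work, as an engineer would, in place of code of your own. Each camera call takes 0.05 s, during which the arm holds its last target. There are 200 camera calls.

## Working session

There is one attempt and no reset: what is moved stays moved. The work goes in short steps, Python scripts to look and compute and a tool call to move; the robot and the scene stay as the last step left them, time stands still between calls to the robot, and variables do not carry over. Pictures are saved under pics/ and viewed, at most 10 in all, crops included, and the job is handed in when it is done.

Besides the shell and the picture viewer there is one more tool, called after "Request:" as a command line: name --argument value ..., lists and objects as JSON in quotes. move_arm: Moves the arm, as the interface text tells. Its arguments: {"type":"object","properties":{"increments":{"type":"array"}},"required":["increments"]}

```bash
mkdir -p pics; cat > h.py <<'E'
import numpy as np, cv2, pickle
from plant import manip
def grab(n,f):
    d=manip.grab_frame(n); cv2.imwrite(f'pics/{f}.png',d['image']); pickle.dump(d,open(f'pics/{f}.pkl','wb')); return d
def ray(d,u,v):
    f=192/np.tan(np.radians(d['fov_y'])/2)
    r=np.array([(u-d['cx'])/f,(v-d['cy'])/f,1.]); return np.array(d['eye']),np.array(d['rotation'])@r
def plane(d,u,v,z):
    e,r=ray(d,u,v); return e+r*(z-e[2])/r[2]
def proj(d,p):
    f=192/np.tan(np.radians(d['fov_y'])/2)
    c=np.array(d['rotation']).T@(np.array(p)-np.array(d['eye'])); return c[:2]/c[2]*f+[d['cx'],d['cy']]
E
python3 - <<'E'
from h import *
s=manip.state(); print(s)
a=grab('scene','a'); b=grab('side','b')
for d in(a,b): print({k:v for k,v in d.items() if k!='image'})
E
```

```text
{'time': 0.0, 'joint_pos': array([-1.19045358e-01,  5.33351799e-02,  1.61429625e+00, -1.62908724e-05,
        1.47598529e+00, -1.18979020e-01]), 'joint_vel': array([-0.00021428, -0.00057936, -0.00053619, -0.00203991, -0.00174781,
        0.00162573]), 'joint_efforts': array([ 2.70554956e-04, -3.93670499e+01, -3.70175600e+01, -1.62778279e-04,
        6.93513779e-03, -6.06393527e-06]), 'tool_pos': array([6.24379700e-01, 4.16967108e-05, 2.30075110e-01]), 'tool_rot': array([-7.90505865e-04,  7.07129322e-01,  7.07083516e-01, -6.31959544e-04]), 'contact_force': array([ 0.3978212 ,  0.05444021, -0.94223367]), 'ft_torque': array([ 0.0083731 , -0.01571197,  0.05867161]), 'grasp_force': 0.0, 'gripper_width': 1.0022611394558025}
{'fov_y': 46.98609637897305, 'cx': 255.74712192705164, 'cy': 187.71870625044738, 'eye': array([0.06443057, 0.86509657, 0.85453608]), 'rotation': array([ 0.10332745, -0.24187405,  0.86953243, -0.41801164])}
{'fov_y': 52.101545496621554, 'cx': 246.7533271176021, 'cy': 195.8975611329453, 'eye': array([0.3515298 , 0.9223275 , 0.69720086]), 'rotation': array([ 0.04264097, -0.09107888,  0.88066555, -0.46294123])}
```

View pics/a.png

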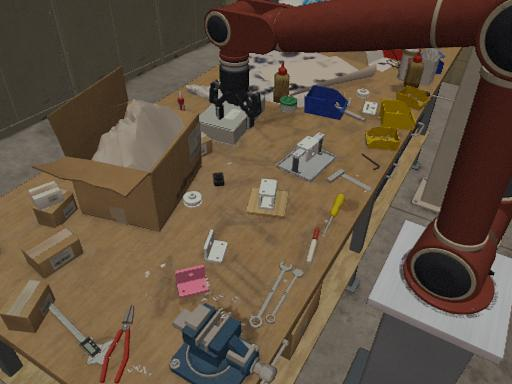

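View pics/b.png

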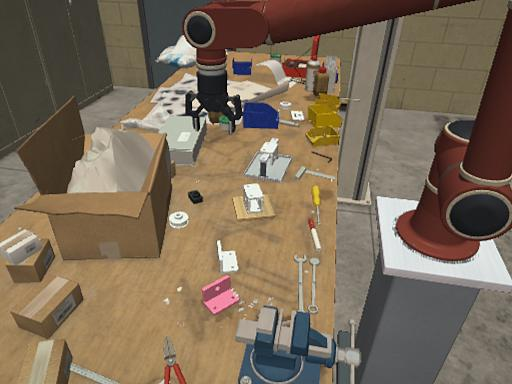

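Scene view: white bracket standing at (215,247), and the pink look-alike at (192,281). The pile on its board is at (267,195), and the drip rack with the hung bracket at (307,157). Only the white bracket at (215,247) fits bracket_foot, because the other one of that shape is pink. I'll confirm it in enlarged crops.

```bash
cat > h.py <<'E'
import numpy as np, cv2, pickle
from scipy.spatial.transform import Rotation as R
from plant import manip
def grab(n,f):
    s=manip.state(); d=manip.grab_frame(n)
    if n=='wrist':
        T=np.eye(4); T[:3,:3]=R.from_quat(s['tool_rot'],scalar_first=True).as_matrix(); T[:3,3]=s['tool_pos']
        T=T@np.array(d['T_tool_cam']); d['eye']=T[:3,3]; d['rotation']=T[:3,:3]
    else: d['rotation']=R.from_quat(d['rotation'],scalar_first=True).as_matrix()
    cv2.imwrite(f'pics/{f}.png',d['image']); pickle.dump(d,open(f'pics/{f}.pkl','wb')); return d
def load(f): return pickle.load(open(f'pics/{f}.pkl','rb'))
def foc(d): return 192/np.tan(np.radians(d['fov_y'])/2)
def ray(d,u,v):
    r=np.array([(u-d['cx'])/foc(d),(v-d['cy'])/foc(d),1.]); return d['eye'],d['rotation']@r
def plane(d,u,v,z):
    e,r=ray(d,u,v); return e+r*(z-e[2])/r[2]
def proj(d,p):
    c=d['rotation'].T@(np.array(p)-d['eye']); return c[:2]/c[2]*foc(d)+[d['cx'],d['cy']]
E
python3 - <<'E'
from h import *
a=grab('scene','a'); b=grab('side','b')
for n,d in(('foot',(215,247)),('board',(267,203)),('rack',(306,163)),('pink',(192,281))): print(n,plane(a,*d,0.0).round(3))
for n,d in(('foot',(228,262)),('board',(254,207)),('rack',(268,166))): print(n,plane(b,*d,0.0).round(3))
def crop(d,u,v,w,h,k): return cv2.resize(d['image'][v:v+h,u:u+w],None,fx=k,fy=k,interpolation=cv2.INTER_CUBIC)
A=np.hstack([crop(a,270,125,70,60,5.7),crop(a,235,170,70,60,5.7)])
B=np.hstack([crop(a,170,225,70,75,4),crop(b,195,235,70,75,4)])
B=cv2.copyMakeBorder(B,0,0,0,A.shape[1]-B.shape[1],0)
o=cv2.resize(np.vstack([A,B]),None,fx=.9,fy=.9); print(o.shape);cv2.imwrite('pics/c.png',o)
E
```

```text
foot [0.548 0.216 0.   ]
board [ 0.519 -0.01   0.   ]
rack [ 0.508 -0.255  0.   ]
pink [ 0.532  0.338 -0.   ]
foot [0.535 0.227 0.   ]
board [ 0.514 -0.017  0.   ]
rack [ 0.511 -0.267  0.   ]
(578, 718, 3)
```

View pics/c.png

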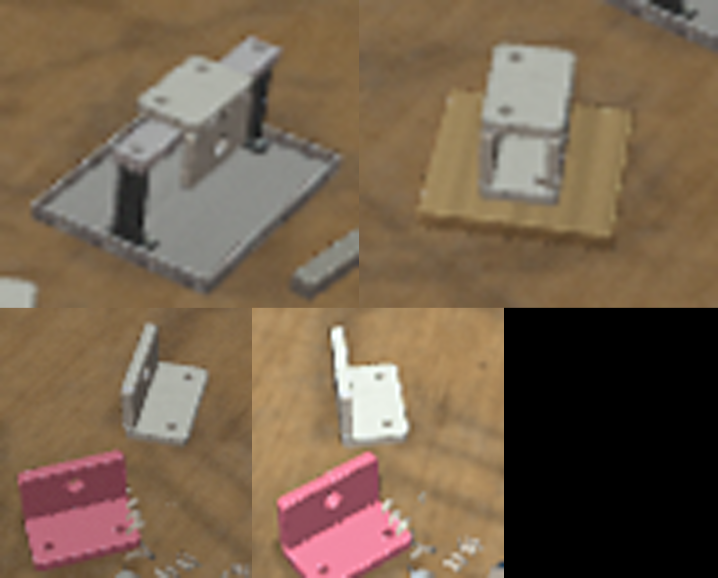

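The crop confirms it: the white L bracket, leg up, is bracket_foot, and the pink one is excluded. The pile is a closed box on the board and the hung bracket sits on the rail. I'll look at the pile from above, then the foot.

Request:
move_arm --increments '[-4,-28,-25,0,1,-4,-28,-25,0,1,-4,-28,-20,0,1,0,-26,0,0,1,0,0,0,0,1,0,0,0,0,1]'

```text
time: 0.7
tool_pos: [0.5145, -0.012, 0.3017]
tool_rot: [0.001, 0.707, 0.707, 0.0]
contact_force: [0.1, -0.1, 0.9]
gripper_width: 1.0
grasp_force: 0.0
```

```bash
python3 - <<'E'
from h import *
d=grab('wrist','w1'); print(d['eye'],d['rotation'].round(3),d['fov_y'],manip.state()['tool_pos'],proj(d,(.515,-.013,.068)))
E
```

```text
[0.51429752 0.06915809 0.44291638] [[ 1.    -0.001  0.   ]
 [-0.001 -0.948 -0.317]
 [ 0.001  0.317 -0.948]] 67.13559267486127 [ 0.5148939 -0.0119812  0.301083 ] [258.33597854 161.49378953]
```

Request:
move_arm --increments '[40,4,0,0,1,40,4,0,0,1,40,4,0,0,1,40,4,0,0,1,40,4,0,0,1,35,5,0,0,1,0,0,0,0,1,0,0,0,0,1]'

```text
time: 1.42
tool_pos: [0.5402, 0.2249, 0.2995]
tool_rot: [-0.001, 0.706, 0.708, -0.001]
contact_force: [-0.3, 0.4, -0.6]
gripper_width: 0.998
grasp_force: 0.0
```

```bash
python3 - <<'E'
from h import *
d=grab('wrist','w2'); print(d['eye'],manip.state()['tool_pos'],proj(d,(.54,.22,.0)))
cv2.imwrite('pics/w12.png',cv2.resize(np.hstack([load('w1')['image'],d['image']]),(800,300)))
E
```

```text
[0.54032513 0.30617416 0.44064571] [0.54022796 0.22361115 0.29980196] [258.59451869 154.63203464]
```

View pics/w12.png

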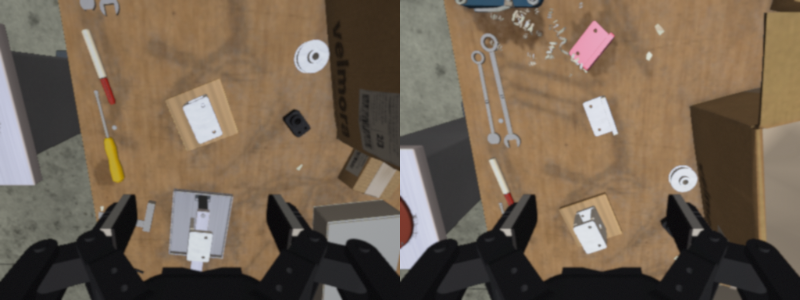

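Left image (w1): pile top at about (258,151) full-res, on a tilted board, with the rack below it. Right image (w2): white foot bracket at about (256,148) with its leg on the right edge (+x), and the pink one apart. Now measuring by masks.

```bash
python3 - <<'E'
from h import *
def blobs(d,roi):
    hsv=cv2.cvtColor(d['image'],cv2.COLOR_BGR2HSV); m=((hsv[...,1]<45)&(hsv[...,2]>120)).astype(np.uint8)
    k=np.zeros_like(m);u,v,w,h=roi;k[v:v+h,u:u+w]=1;m*=k
    cs,_=cv2.findContours(m,cv2.RETR_EXTERNAL,cv2.CHAIN_APPROX_NONE); return max(cs,key=cv2.contourArea)
def rep(d,c,z):
    P=np.array([plane(d,*p[0],z)[:2] for p in c]).astype(np.float32)*1000
    (cx,cy),(w,h),an=cv2.minAreaRect(P); print(z,(cx,cy),(w,h),an,cv2.boxPoints(((cx,cy),(w,h),an)).round(1).tolist())
w1,w2=load('w1'),load('w2')
c=blobs(w1,(205,90,110,110)); rep(w1,c,.068)
# board
hsv=cv2.cvtColor(w1['image'],cv2.COLOR_BGR2HSV)
c2=blobs(w2,(225,110,65,75)); rep(w2,c2,0.0);rep(w2,c2,0.048)
o=np.hstack([cv2.resize(w1['image'][90:200,200:320],None,fx=3.3,fy=4,interpolation=2),cv2.resize(w2['image'][100:210,200:320],None,fx=3.3,fy=4,interpolation=2)])
cv2.imwrite('pics/z.png',o)
print(np.percentile(hsv[150,215:310],[0,50,100],axis=0))
E
```

```text
0.068 (515.5517578125, -2.026763916015625) (46.72440719604492, 75.11985778808594) 23.250324249267578 [[479.29998779296875, 23.299999237060547], [508.8999938964844, -45.79999923706055], [551.7999877929688, -27.299999237060547], [522.2000122070312, 41.70000076293945]]
0.0 (536.6891479492188, 225.04229736328125) (47.96323776245117, 82.17961120605469) 20.26186180114746 [[500.0, 255.3000030517578], [528.4000244140625, 178.1999969482422], [573.4000244140625, 194.8000030517578], [545.0, 271.8999938964844]]
0.048 (537.0851440429688, 233.88009643554688) (42.73849868774414, 73.2276840209961) 20.26181983947754 [[504.3999938964844, 260.79998779296875], [529.7000122070312, 192.10000610351562], [569.7999877929688, 206.89999389648438], [544.5, 275.6000061035156]]
[[  6.   6. 126.]
 [ 17.  93. 178.]
 [165. 111. 227.]]
```

View pics/z.png

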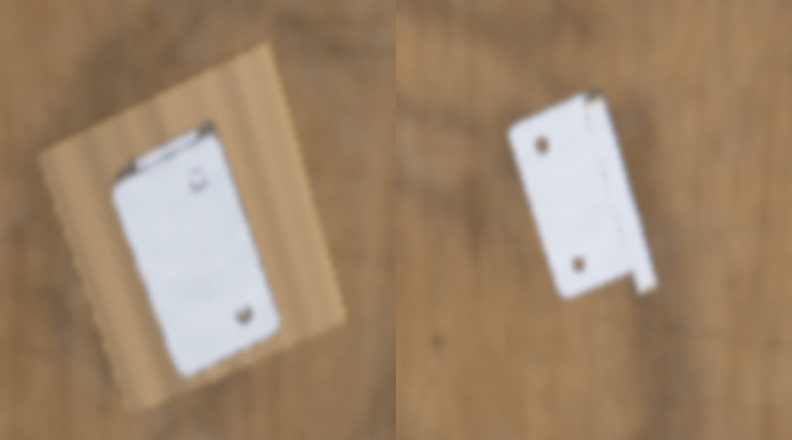

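Left crop: pile top quad at (112,188), (213,132), (279,327), (185,376). Right crop: foot plate corners at (508,130), (567,298); leg top strip runs from about (595,92) to (634–657,288).

```bash
python3 - <<'E'
from h import *
w1,w2=load('w1'),load('w2')
def pts(d,L,z,off): return np.array([plane(d,off[0]+x/3.3-.35,off[1]+y/4-.4,z) for x,y in L])*1000
P=pts(w1,[(110,190),(215,130),(281,327),(185,378)],.068,(200,90)); print(P.round(1),P.mean(0), np.linalg.norm(np.diff(P,axis=0),axis=1))
e=P[3]-P[0]+P[2]-P[1]; print('long axis deg',np.degrees(np.arctan2(e[1],e[0]))+180)
B=pts(w1,[(38,157),(268,42),(346,322),(138,412)],.012,(200,90)); print(B.round(1),B.mean(0),np.linalg.norm(np.diff(B,axis=0),axis=1)); e=B[3]-B[0]+B[2]-B[1]; print(np.degrees(np.arctan2(e[1],e[0]))+180)
F=pts(w2,[(110,130),(171,300)],.008,(200,100)); L=pts(w2,[(207,90),(262,287),(238,293)],.048,(200,100)); print('F',F,'L',L)
for e in(F[0]-F[1],L[0]-L[1]): print(np.linalg.norm(e),np.degrees(np.arctan2(e[1],e[0])))
a=np.arctan2(*(F[0]-F[1]+L[0]-L[1])[1::-1]); n=np.array([np.sin(a),-np.cos(a)])
print(a,n, 'x-extent',(L[:2].mean(0)-F.mean(0))[:2]@n)
o=F.mean(0)[:2]+22*n; o2=L[:2].mean(0)[:2]-22*n; print('origin',o,o2,'legc',(o+o2)/2+18*n)
E
```

```text
[[482.5  18.9  68. ]
 [523.2  37.7  68. ]
 [550.3 -26.4  68. ]
 [511.4 -44.1  68. ]] [516.84333788  -3.49567819  68.        ] [44.83114747 69.56184466 42.70401329]
long axis deg 113.81196598460403
[[446.1  23.4  12. ]
 [547.1  63.4  12. ]
 [585.8 -38.7  12. ]
 [488.6 -75.   12. ]] [516.89734136  -6.7425545   12.        ] [108.58560648 109.18244119 103.69862019]
112.03842829361255
F [[502.12251831 254.9826445    8.        ]
 [529.11236987 190.35462825   8.        ]] L [[544.87718218 272.89228282  48.        ]
 [568.68267924 205.90635507  48.        ]
 [558.56707437 203.70602265  48.        ]]
70.03736553725173 112.66631505932455
71.09019768262439 109.56422454163027
1.9391253054635402 [0.93293031 0.36005699] x-extent 44.42573062311757
origin [536.14191093 230.58989013] [536.25546387 231.47806519] legc [552.99143299 237.51500346]
```

Foot: origin (536,231) mm, x heading about 21°, leg centre (553,237.5). Pile: centre (517,−4), long axis about 113.5°. The measured sizes match (44×70 and 44.4 wide). Picking the foot.

Request:
move_arm --increments '[14,13,30,0,0.5,0,0,40,-0.122,0.5,0,0,40,-0.122,0.5,0,0,40,-0.122,0.5,0,0,40,0,0.5,0,0,30,0,0.5,0,0,0,0,0.5,0,0,0,0,0.5]'

```text
time: 2.13
tool_pos: [0.5518, 0.2353, 0.0793]
tool_rot: [-0.001, 0.567, 0.823, -0.002]
contact_force: [0.6, 0.2, 0.5]
gripper_width: 0.5
grasp_force: 0.0
```

```bash
python3 - <<'E'
from h import *
d=grab('wrist','w3'); s=manip.state(); print(s['tool_pos'],R.from_quat(s['tool_rot'],scalar_first=True).as_matrix().round(3),proj(d,(.553,.2375,.048)))
E
```

```text
[0.55389308 0.23618578 0.08227167] [[-0.356  0.934  0.001]
 [ 0.934  0.356  0.   ]
 [-0.     0.001 -1.   ]] [261.51798303 224.53570306]
```

View pics/w3.png

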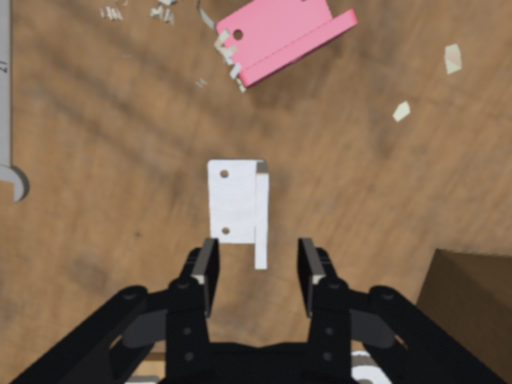

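The leg top strip spans (255–268, 173–268), square to the pads and centred between the fingers. Descending and closing.

Request:
move_arm --increments '[2,0,30,0,0.5,0,0,28,0,0.5,0,0,0,0,0.4,0,0,0,0,0,0,0,0,0,0,0,0,0,0,0,0,0,0,0,0,0,0,0,0,0]'

```text
time: 2.85
tool_pos: [0.555, 0.2396, 0.0268]
tool_rot: [0.002, 0.567, 0.824, 0.002]
contact_force: [1.2, -0.0, 6.5]
gripper_width: 0.08
grasp_force: 62.0
```

Request:
move_arm --increments '[0,0,0,0,0,0,0,-20,0,0,0,0,-40,0,0,0,0,-40,0,0,0,0,-40,0,0,0,0,-40,0,0,0,0,0,0,0,0,0,0,0,0]'

```text
time: 3.52
tool_pos: [0.5542, 0.2395, 0.2081]
tool_rot: [0.003, 0.567, 0.824, 0.003]
contact_force: [-0.8, -0.2, -2.3]
gripper_width: 0.083
grasp_force: 60.9
```

```bash
python3 - <<'E'
from h import *
d=grab('wrist','w4'); s=manip.state(); print(s['tool_pos'],R.from_quat(s['tool_rot'],scalar_first=True).as_matrix().round(3),s['gripper_width'])
E
```

```text
[0.55258704 0.23901166 0.20464757] [[-0.358  0.934  0.002]
 [ 0.934  0.358  0.001]
 [-0.     0.002 -1.   ]] 0.07598017300867009
```

View pics/w4.png

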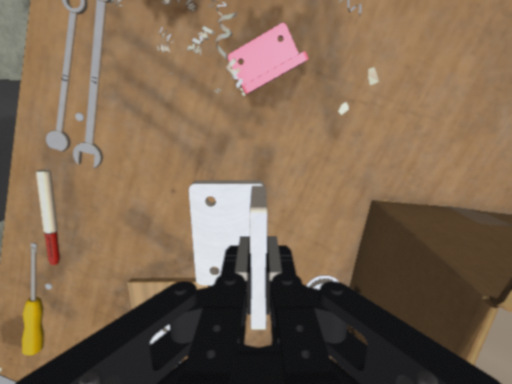

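The bracket is held cleanly by the leg: top edge at u≈258, v 207–328 (the grey end face is above v=207). Computing its offset in the tool and the way to the pile.

```bash
python3 - <<'E'
from h import *
d=load('w4'); s=manip.state()
M=R.from_quat(s['tool_rot'],scalar_first=True).as_matrix(); t=s['tool_pos']
g=cv2.cvtColor(d['image'],cv2.COLOR_BGR2GRAY)[:,259].astype(int); print(g[180:215],g[320:336])
for z in(.022,.026):
  for v in(207,328): print(z,v,(M.T@(plane(d,258.5,v,t[2]+z)-t))*1000)
j=s['joint_pos']; print(j)
E
```

```text
[103 106 114 145 183 179 143 114 107 108 107 108 108 107 108 107 108 107
 107 108 107 108 107 107 106 109 119 144 171 191 206 217 221 222 223] [223 224 224 224 224 223 224 223 212 177 140 121 116 117 118 120]
0.022 207 [ 33.2072603    1.56292302 -22.00184259]
0.022 328 [-35.55300513   1.57896125 -21.99069505]
0.026 207 [ 34.77054977   1.53390654 -26.00217224]
0.026 328 [-31.74658606   1.54942157 -25.99138837]
[ 2.84664098e-01  1.49002363e-02  1.69646307e+00  2.55173612e-05
  1.42793238e+00 -8.14007221e-02]
```

Request:
move_arm --increments '[-33,-17,0,0,0,-33,-17,0,0,0,-33,-17,0,0,0,-33,-17,0,0,0,-33,-17,0,0,0,-33,-17,0,0,0,-32,-17,0,0,0,0,0,0,0.12,0]'

```text
time: 4.23
tool_pos: [0.5211, -0.0235, 0.2002]
tool_rot: [-0.002, 0.618, 0.786, -0.002]
contact_force: [0.1, 0.6, -1.4]
gripper_width: 0.076
grasp_force: 60.8
```

Request:
move_arm --increments '[0,0,0,0.12,0,0,0,0,0.12,0,0,0,0,0.12,0,0,0,0,0.12,0,0,0,0,0.12,0,0,0,0,0.12,0,0,0,0,0.12,0,0,0,0,0.12,0]'

```text
time: 4.9
tool_pos: [0.5217, -0.0182, 0.2]
tool_rot: [-0.002, 0.911, 0.413, -0.002]
contact_force: [0.2, 0.1, -1.1]
gripper_width: 0.077
grasp_force: 60.8
```

Request:
move_arm --increments '[0,0,0,0.12,0,0,0,0,0.12,0,0,0,0,0.12,0,0,0,0,0.087,0,0,0,20,0,0,0,0,20,0,0,0,0,0,0,0,0,0,0,0,0]'

```text
time: 5.57
tool_pos: [0.521, -0.018, 0.1597]
tool_rot: [-0.001, 0.979, 0.203, -0.003]
contact_force: [-0.2, -0.3, -1.8]
gripper_width: 0.081
grasp_force: 60.7
```

```bash
python3 - <<'E'
from h import *
d=grab('wrist','w5'); s=manip.state(); M=R.from_quat(s['tool_rot'],scalar_first=True).as_matrix();t=s['tool_pos']
print(t,M.round(3),s['gripper_width'],s['time'],s['joint_pos'].round(2))
print(M.T@(np.array([.5245,-.0187,.094])-t)*1000)
a=grab('scene','a5');b=grab('side','b5')
k=lambda x,y,z:np.array([x,y,z])
o=np.hstack([cv2.resize(a['image'][130:230,220:320],(400,400),interpolation=2),cv2.resize(b['image'][130:230,205:305],(400,400),interpolation=2)])
cv2.imwrite('pics/p5.png',o)
cv2.imwrite('pics/w5s.png',d['image'])
E
```

```text
[ 0.52231809 -0.01828025  0.16167353] [[ 0.917  0.398 -0.004]
 [ 0.398 -0.917  0.001]
 [-0.003 -0.002 -1.   ]] 0.08144382024996558 5.6167 [-0.18 -0.14  1.92 -0.    1.37  0.98]
[ 2.03986414  1.3902084  67.66498501]
```

View pics/w5s.png

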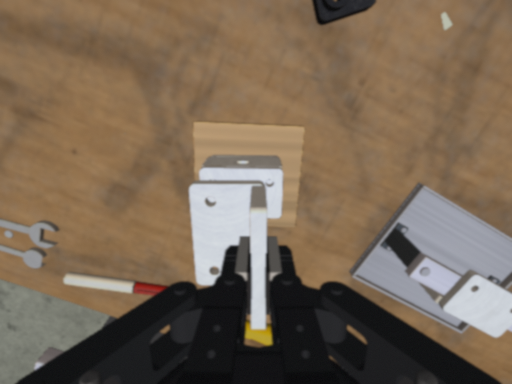

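View: bracket held square to the pile; pile top's far edge at v≈167, u 200–284. I'll check its centre.

```bash
python3 - <<'E'
from h import *
d=load('w5'); s=manip.state(); M=R.from_quat(s['tool_rot'],scalar_first=True).as_matrix();t=s['tool_pos']
for u,v in((200,167),(284,167),(202,182),(284,216)):
  p=plane(d,u,v,.068); print(p*1000,M.T@(p-t)*1000)
print(t,d['eye'])
for u,v in((192,122),(305,126)): print(M.T@(plane(d,u,v,.012)-t)*1000)
E
```

```text
[524.92823998  35.83836438  68.        ] [ 22.66245812 -49.44908323  95.92099795]
[552.59107401 -27.67952977  68.        ] [22.7235526  19.83115086 95.94736307]
[513.41033366  29.92328017  68.        ] [  9.74145815 -48.61355861  95.91424348]
[512.8410557  -46.32558365  68.        ] [-21.16432399  21.09329794  95.92382169]
[ 0.52378455 -0.01853322  0.16392737] [0.59713554 0.01370026 0.3004409 ]
[ 53.75141142 -66.15051827 151.93167846]
[ 49.94822135  43.98147673 151.97145528]
```

Request:
move_arm --increments '[2,2,30,0,0,0,0,25,0,0,0,0,5,0,0,0,0,0,0,0,0,0,0,0,0]'

```text
time: 6.13
tool_pos: [0.5268, -0.0196, 0.1046]
tool_rot: [0.0, 0.979, 0.204, 0.001]
contact_force: [0.0, -0.2, -0.4]
gripper_width: 0.078
grasp_force: 60.7
```

Request:
move_arm --increments '[0,0,2,0,0,0,0,0,0,0,0,0,0,0,0]'

```text
time: 6.38
tool_pos: [0.527, -0.0197, 0.1028]
tool_rot: [0.0, 0.979, 0.203, 0.001]
contact_force: [-0.2, 0.1, -0.7]
gripper_width: 0.077
grasp_force: 60.7
```

Request:
move_arm --increments '[0,0,2,0,0,0,0,0,0,0,0,0,0,0,0]'

```text
time: 6.63
tool_pos: [0.5261, -0.0195, 0.0994]
tool_rot: [0.0, 0.979, 0.203, -0.0]
contact_force: [-0.6, -0.3, -1.0]
gripper_width: 0.079
grasp_force: 60.7
```

Request:
move_arm --increments '[0,0,2,0,0,0,0,0,0,0,0,0,0,0,0]'

```text
time: 6.88
tool_pos: [0.5259, -0.0195, 0.097]
tool_rot: [-0.0, 0.979, 0.203, -0.0]
contact_force: [0.4, -1.0, -1.7]
gripper_width: 0.079
grasp_force: 60.7
```

Request:
move_arm --increments '[0,0,1.5,0,0,0,0,0,0,0,0,0,0,0,0]'

```text
time: 7.13
tool_pos: [0.526, -0.0195, 0.0956]
tool_rot: [-0.0, 0.979, 0.203, -0.0]
contact_force: [0.2, -0.6, -0.5]
gripper_width: 0.081
grasp_force: 60.7
```

Request:
move_arm --increments '[0,0,1.5,0,0,0,0,0,0,0,0,0,0,0,0]'

```text
time: 7.38
tool_pos: [0.5265, -0.0196, 0.095]
tool_rot: [0.0, 0.979, 0.203, 0.0]
contact_force: [-0.6, 0.3, 3.4]
gripper_width: 0.075
grasp_force: 61.4
```

Touchdown (3.4 N). Releasing slowly and rising.

Request:
move_arm --increments '[0,0,0.5,0,0,0,0,0,0,0.12,0,0,0,0,0.2,0,0,0,0,0.3,0,0,0,0,0.45,0,0,0,0,0.45,0,0,0,0,0.45,0,0,-15,0,0.45]'

```text
time: 8.05
tool_pos: [0.5237, -0.0191, 0.1057]
tool_rot: [-0.001, 0.979, 0.203, -0.003]
contact_force: [-0.6, -0.5, 0.1]
gripper_width: 0.445
grasp_force: 0.0
```

Request:
move_arm --increments '[0,0,-30,0,0.6,0,0,-40,0,0.8,0,0,-40,0,1,0,0,-40,0,1,0,0,-35,0,1,0,0,0,0,1,0,0,0,0,1]'

```text
time: 8.63
tool_pos: [0.5275, -0.0197, 0.2973]
tool_rot: [0.001, 0.979, 0.203, 0.003]
contact_force: [-0.2, 0.3, -0.8]
gripper_width: 0.999
grasp_force: 0.0
```

```bash
python3 - <<'E'
from h import *
d=grab('wrist','w6'); s=manip.state(); print(s['tool_pos'],s['time'])
E
```

```text
[ 0.52634269 -0.01954632  0.29440112] 8.6833
```

View pics/w6.png

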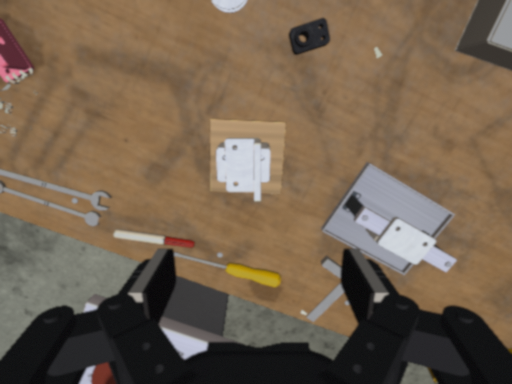

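The foot bracket (226–262, 138–192, leg strip u≈257) sits squarely across the pile (216–270). Hung plate is at (407,241). Measuring both by mask.

```bash
cat >> h.py <<'E'
def blob(d,roi,vmin=200,smax=40):
    hsv=cv2.cvtColor(d['image'],cv2.COLOR_BGR2HSV); u,v,w,h=roi
    m=np.zeros(hsv.shape[:2],np.uint8); m[v:v+h,u:u+w]=((hsv[...,1]<smax)&(hsv[...,2]>vmin))[v:v+h,u:u+w]
    m=cv2.morphologyEx(m,cv2.MORPH_OPEN,np.ones((2,2),np.uint8))
    cs,_=cv2.findContours(m,cv2.RETR_EXTERNAL,cv2.CHAIN_APPROX_NONE); return max(cs,key=cv2.contourArea)
def rect(d,c,z):
    P=np.array([plane(d,*p[0],z)[:2] for p in c]).astype(np.float32)*1000
    return cv2.minAreaRect(P)
E
python3 - <<'E'
from h import *
d=load('w6')
for vm in(190,205,215,225):
  c=blob(d,(370,205,70,75),vm); print(vm,cv2.boundingRect(c),rect(d,c,.083))
hsv=cv2.cvtColor(d['image'],cv2.COLOR_BGR2HSV)
for p in((405,245),(372,220),(440,258),(240,170)): print(p,hsv[p[1],p[0]])
print(d['eye'],plane(d,407,241,.083))
E
```

```text
190 (380, 221, 61, 47) ((507.266845703125, -268.280517578125), (98.09595489501953, 44.04793930053711), 83.92999267578125)
205 (381, 221, 60, 46) ((507.3148193359375, -268.089111328125), (96.33251953125, 42.58273696899414), 83.86935424804688)
215 (382, 222, 52, 41) ((508.9330139160156, -255.1407928466797), (68.01638793945312, 40.215660095214844), 84.29306030273438)Traceback (most recent call last):
  File "<stdin>", line 4, in <module>
  File "h.py", line 23, in blob
    cs,_=cv2.findContours(m,cv2.RETR_EXTERNAL,cv2.CHAIN_APPROX_NONE); return max(cs,key=cv2.contourArea)
                                                                             ~~~^^^^^^^^^^^^^^^^^^^^^^^^
ValueError: max() iterable argument is empty
```

Request:
move_arm --increments '[-18,35,0,0,1,-18,35,0,0,1,-18,35,0,0,1,-18,35,0,0,1,-19,35,0,0,1,-19,34,0,0,1,0,0,8,-0.118,1,0,0,8,-0.118,1]'

```text
time: 9.35
tool_pos: [0.5071, -0.2569, 0.2747]
tool_rot: [-0.002, 0.948, 0.318, -0.001]
contact_force: [0.2, 0.8, -0.1]
gripper_width: 1.002
grasp_force: 0.0
```

Request:
move_arm --increments '[0,0,8,-0.118,1,0,0,8,-0.118,1,0,0,8,-0.118,1,0,0,8,-0.118,1,0,0,8,-0.118,1,0,0,8,-0.118,1,0,0,0,-0.118,1,0,0,0,0,1]'

```text
time: 10.02
tool_pos: [0.5069, -0.254, 0.2259]
tool_rot: [-0.003, 0.741, 0.672, -0.001]
contact_force: [-1.5, 0.0, 0.7]
gripper_width: 1.0
grasp_force: 0.0
```

Request:
move_arm --increments '[0,0,0,0,1,0,0,0,0,1]'

```text
time: 10.18
tool_pos: [0.5081, -0.2548, 0.2287]
tool_rot: [-0.001, 0.742, 0.67, -0.0]
contact_force: [0.2, -0.5, 0.5]
gripper_width: 1.003
grasp_force: 0.0
```

```bash
python3 - <<'E'
from h import *
d=grab('wrist','w7'); s=manip.state(); M=R.from_quat(s['tool_rot'],scalar_first=True).as_matrix();t=s['tool_pos']
print(t,np.degrees(np.arctan2(M[1,1],M[0,1])),s['joint_pos'].round(2))
u,v=proj(d,(.509,-.255,.083)); print(u,v)
roi=(int(u-75),max(0,int(v-75)),150,150)
hsv=cv2.cvtColor(d['image'],cv2.COLOR_BGR2HSV); print(hsv[int(v)-60:int(v)+61:6,int(u),2],hsv[int(v),int(u)-60:int(u)+61:5,2])
for vm in(205,212,218,224):
  try:
    c=blob(d,roi,vm); print(vm,cv2.boundingRect(c),rect(d,c,.083))
  except ValueError: print('none')
cv2.imwrite('pics/w7s.png',cv2.resize(d['image'],(800,600)))
E
```

```text
[ 0.5082558  -0.2549085   0.22918777] -5.785119416136301 [-0.6  -0.08  1.75  0.    1.47 -0.49]
259.28936158264906 179.22442320545224
[213 211 211 213 189 221 220 220 223 221 221 217 221 222 220 202 215 215
 214 213 166] [140 134 143 163 171 170 171 170 215 220 219 221 221 221 222 221 219 175
 178 173 172 170 137 122 117]
205 (240, 145, 43, 103) ((508.1242980957031, -276.6338806152344), (113.8588638305664, 43.26565933227539), 83.87261199951172)
212 (240, 145, 43, 64) ((510.6838684082031, -253.37515258789062), (67.06604766845703, 42.876129150390625), 83.86457061767578)
218 (241, 146, 41, 61) ((511.15045166015625, -252.84860229492188), (63.747833251953125, 41.62990188598633), 84.22117614746094)
none
```

View pics/w7s.png

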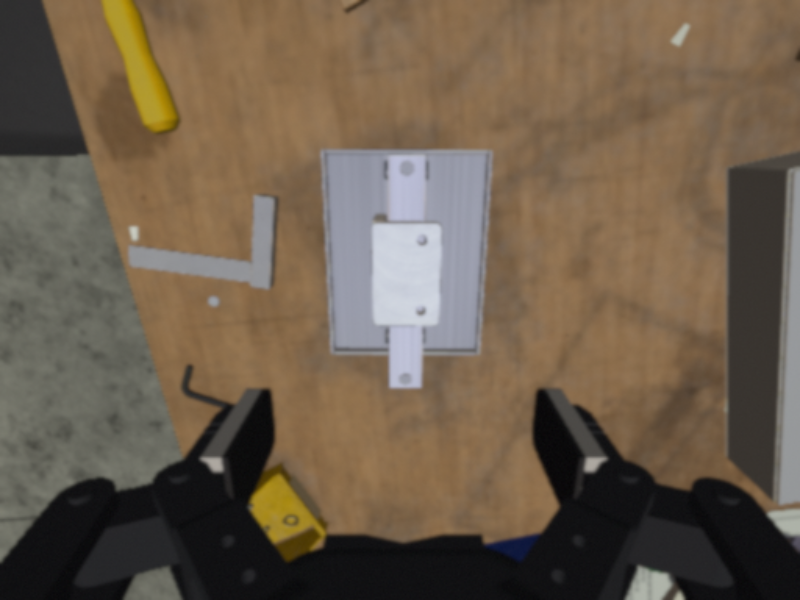

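The hung plate is at (238–282, 142–209) full-res, aligned with the image axes; its centre is about 3.5 mm along tool x and 1.5 mm along tool y from the TCP. Its leg side faces the robot. Descending in two stages.

Request:
move_arm --increments '[3.5,1.5,35,0,0.7,0,0,35,0,0.7,0,0,30,0,0.7,0,0,25,0,0.68,0,0,0,0,0.68,0,0,0,0,0.68,0,0,0,0,0.68]'

```text
time: 10.82
tool_pos: [0.5114, -0.2524, 0.1068]
tool_rot: [0.001, 0.741, 0.671, 0.0]
contact_force: [0.2, -0.1, 0.5]
gripper_width: 0.681
grasp_force: 0.0
```

```bash
python3 - <<'E'
from h import *
d=grab('wrist','w8'); zs=[];s=manip.state(); M=R.from_quat(s['tool_rot'],scalar_first=True).as_matrix();t=s['tool_pos']
print(t,np.degrees(np.arctan2(M[1,1],M[0,1])),s['gripper_width'])
u,v=proj(d,(.5105,-.2516,.083)); print(u,v)
g=cv2.cvtColor(d['image'],cv2.COLOR_BGR2HSV)[...,2]
for vv in(int(v)-20,int(v),int(v)+20): print(vv,[(x,int(g[vv,x])) for x in range(int(u)-60,int(u)+60,3)])
for uu in(int(u)-15,int(u)+15): print(uu,[(y,int(g[y,uu])) for y in range(int(v)-90,int(v)+90,4)])
E
```

```text
[ 0.51180222 -0.25272956  0.10758004] -5.697064192585953 0.6811559276810548
256.521648294272 230.66411692464033
210 [(196, 165), (199, 163), (202, 165), (205, 165), (208, 165), (211, 164), (214, 165), (217, 166), (220, 193), (223, 214), (226, 213), (229, 213), (232, 212), (235, 216), (238, 217), (241, 217), (244, 217), (247, 216), (250, 217), (253, 216), (256, 215), (259, 214), (262, 213), (265, 214), (268, 215), (271, 214), (274, 216), (277, 216), (280, 215), (283, 215), (286, 214), (289, 214), (292, 190), (295, 167), (298, 172), (301, 167), (304, 166), (307, 168), (310, 165), (313, 167)]
230 [(196, 164), (199, 165), (202, 163), (205, 164), (208, 163), (211, 162), (214, 164), (217, 165), (220, 190), (223, 211), (226, 213), (229, 213), (232, 214), (235, 217), (238, 218), (241, 215), (244, 213), (247, 213), (250, 213), (253, 212), (256, 211), (259, 213), (262, 211), (265, 212), (268, 214), (271, 213), (274, 213), (277, 211), (280, 213), (283, 216), (286, 216), (289, 214), (292, 174), (295, 167), (298, 172), (301, 163), (304, 165), (307, 166), (310, 163), (313, 165)]
250 [(196, 25), (1
[... 852 characters left out ...]
(268, 209), (272, 209), (276, 207), (280, 202), (284, 204), (288, 203), (292, 202), (296, 202), (300, 202), (304, 202), (308, 203), (312, 205), (316, 203)]
271 [(140, 201), (144, 200), (148, 201), (152, 200), (156, 200), (160, 201), (164, 200), (168, 200), (172, 200), (176, 119), (180, 213), (184, 216), (188, 214), (192, 197), (196, 161), (200, 143), (204, 217), (208, 214), (212, 217), (216, 218), (220, 214), (224, 215), (228, 212), (232, 213), (236, 217), (240, 211), (244, 212), (248, 210), (252, 212), (256, 215), (260, 193), (264, 104), (268, 147), (272, 212), (276, 209), (280, 186), (284, 182), (288, 173), (292, 167), (296, 161), (300, 155), (304, 147), (308, 148), (312, 149), (316, 156)]
```

Plate spans u 220–292 and the fingers 204–311, so it is centred. Descending 38 mm and gripping.

Request:
move_arm --increments '[1,0,20,0,0.68,0,0,18,0,0.68,0,0,0,0,0.68,0,0,0,0,0.6,0,0,0,0,0.3,0,0,0,0,0.2,0,0,0,0,0.2,0,0,0,0,0.2]'

```text
time: 11.53
tool_pos: [0.5118, -0.2517, 0.0693]
tool_rot: [0.002, 0.741, 0.671, 0.0]
contact_force: [0.6, -0.3, 6.3]
gripper_width: 0.509
grasp_force: 62.0
```

Request:
move_arm --increments '[0,0,0,0,0.2,0,0,0,0,0.2,0,0,0,0,0.2]'

```text
time: 11.78
tool_pos: [0.5118, -0.2517, 0.0693]
tool_rot: [0.002, 0.741, 0.671, 0.0]
contact_force: [-0.6, 0.3, 6.7]
gripper_width: 0.504
grasp_force: 62.0
```

Gripped (43 mm). Lifting.

Request:
move_arm --increments '[0,0,-15,0,0.2,0,0,-25,0,0.2,0,0,-30,0,0.2,0,0,-30,0,0.2,0,0,-30,0,0.2,0,0,-30,0,0.2,0,0,0,0,0.2,0,0,0,0,0.2]'

```text
time: 12.45
tool_pos: [0.5115, -0.2514, 0.2294]
tool_rot: [0.002, 0.741, 0.671, 0.001]
contact_force: [-0.6, -0.2, -2.3]
gripper_width: 0.506
grasp_force: 61.5
```

```bash
python3 - <<'E'
from h import *
d=grab('wrist','w9'); s=manip.state(); M=R.from_quat(s['tool_rot'],scalar_first=True).as_matrix();t=s['tool_pos']
print(t,np.degrees(np.arctan2(M[1,1],M[0,1])),s['gripper_width'],s['joint_pos'].round(2))
g=cv2.cvtColor(d['image'],cv2.COLOR_BGR2HSV)[...,2]
print([(x,int(g[225,x])) for x in range(190,320,3)])
for u in(235,270): print(u,[(y,int(g[y,u])) for y in range(150,330,4)])
# foot on pile, from w6
d=load('w6')
for vm in(195,205,215):
  c=blob(d,(205,125,75,90),vm); print(cv2.boundingRect(c),rect(d,c,.076))
gg=cv2.cvtColor(d['image'],cv2.COLOR_BGR2HSV)
print(gg[134:146,240,2],gg[186:206,240,2],gg[186:208,258,2],'rows',gg[165,210:280,2])
E
```

```text
[ 0.51039035 -0.2506994   0.22682941] -5.671756640458042 0.5083417679105902 [-0.59 -0.08  1.75  0.    1.47 -0.49]
[(190, 125), (193, 121), (196, 119), (199, 123), (202, 125), (205, 124), (208, 142), (211, 132), (214, 213), (217, 215), (220, 215), (223, 215), (226, 215), (229, 215), (232, 215), (235, 216), (238, 216), (241, 214), (244, 214), (247, 215), (250, 214), (253, 214), (256, 216), (259, 217), (262, 218), (265, 218), (268, 220), (271, 205), (274, 117), (277, 110), (280, 101), (283, 102), (286, 203), (289, 214), (292, 214), (295, 213), (298, 212), (301, 212), (304, 166), (307, 126), (310, 131), (313, 135), (316, 137), (319, 134)]
235 [(150, 166), (154, 167), (158, 167), (162, 168), (166, 168), (170, 168), (174, 167), (178, 115), (182, 101), (186, 104), (190, 102), (194, 103), (198, 110), (202, 189), (206, 220), (210, 218), (214, 217), (218, 215), (222, 216), (226, 216), (230, 214), (234, 217), (238, 217), (242, 216), (246, 214), (250, 214), (254, 214), (258, 216), (262, 218), (266, 217), (270, 212), (274, 211), (278, 211), (282, 211), (286, 215), (290, 216), (294, 215), (298, 21
[... 808 characters left out ...]
4375), (78.17261505126953, 65.3624038696289), 23.438217163085938)
(219, 141, 51, 59) ((512.3786010742188, -7.502998352050781), (76.43246459960938, 63.96580123901367), 21.042869567871094)
[165 164 161 156 162 194 217 220 221 222 223 223] [223 221 221 221 212 185 156 133 125 125 126 127 126 125 125 126 126 127
 127 126] [217 218 218 218 219 219 219 219 219 218 218 218 216 207 185 152 129 124
 125 129 130 132] rows [146 159 164 165 167 172 184 200 217 220 221 222 223 223 223 223 223 223
 223 223 222 221 222 222 222 222 222 222 221 221 221 221 221 222 222 223
 223 223 223 223 224 224 219 207 206 216 221 223 222 221 216 217 222 223
 223 224 224 223 215 190 178 174 176 175 176 175 176 176 176 175]
```

```bash
python3 - <<'E'
from h import *
from scipy.spatial.transform import Rotation as R
d=load('w9'); T=np.array(d['T_tool_cam'])
def tl(u,v,h):
    r=T[:3,:3]@np.array([(u-d['cx'])/foc(d),(v-d['cy'])/foc(d),1]); e=T[:3,3]; return (e+r*(-h-e[2])/r[2])*1000
for h in(.010,.012,.014,.016,.018):
  a,b=tl(250,202,h),tl(250,321,h); l,r=tl(213,225,h),tl(304,225,h); print(h,'len',a[0]-b[0],'mid',(a[0]+b[0])/2,'wid',r[1]-l[1],'mid',(r[1]+l[1])/2)
# foot from w6 in tool frame at w6 (heading same as release)
d=load('w6'); t=np.array([.52634,-.01955,.2944]); C=T.copy(); 
M=d['rotation']@T[:3,:3].T
f=lambda u,v,z:(M.T@(plane(d,u,v,z)-t)*1000).round(1)
print('far',f(240,138.9,.076),'near',f(240,191.5,.076),'legnear',f(258,200.3,.116))
g=cv2.cvtColor(d['image'],cv2.COLOR_BGR2HSV)[...,2]
for v in(142,144,190,196,198): print(v,g[v,218:270])
E
```

```text
0.01 len 71.23787133215365 mid -3.133477635236595 wid 45.20923855480955 mid 0.2172230442961549
0.012 len 70.15207404003031 mid -1.848714397901368 wid 44.52016590449281 mid 0.2153961062347065
0.014 len 69.06627674790698 mid -0.5639511605661269 wid 43.831093254176075 mid 0.21356916817326166
0.016 len 67.98047945578367 mid 0.7208120767690787 wid 43.14202060385934 mid 0.2117422301118097
0.018 len 66.89468216366032 mid 2.0055753141043215 wid 42.4529479535426 mid 0.2099152920503613
far [ 31.5 -21.5 218.5] near [-37.3 -22.9 218.2] legnear [-35.1   0.9 178.3]
142 [173 167 157 147 141 147 169 198 217 221 222 222 222 222 222 223 222 223
 222 223 223 222 221 220 220 221 221 221 222 222 222 223 223 222 217 192
 158 144 140 139 138 135 133 132 134 136 139 141 145 153 163 170]
144 [156 140 126 118 117 128 156 193 217 222 223 223 224 222 217 209 201 202
 209 218 222 223 223 222 222 223 223 223 223 223 224 224 224 223 218 203
 193 196 198 198 196 187 165 138 121 116 115 114 113 114 126 148]
190 [149 150 149 149 151 151 152 156 167 182 199 208 211 212 212 212 213 213
 214 213 213 212 212 212 213 213 212 213 213 212 212 212 212 211 209 208
 212 219 220 220 219 208 180 163 157 158 158 158 158 158 158 158]
196 [125 125 126 125 124 121 120 121 121 122 123 126 125 125 123 123 123 123
 124 124 125 126 126 127 126 126 126 125 127 128 128 129 129 131 136 154
 180 210 219 219 218 205 172 146 134 130 128 129 128 128 127 127]
198 [133 132 131 129 126 124 121 121 122 124 125 125 125 126 128 129 129 128
 128 126 127 126 126 125 123 120 117 118 117 117 118 118 119 120 127 148
 178 208 218 219 216 204 173 149 138 137 137 139 139 139 138 139]
```

Request:
move_arm --increments '[35,-2,0,0,0.2,35,-2,0,0,0.2,35,-2,0,0,0.2,36,-2,0,0,0.2,36,-3,0,0,0.2,36,-3,0,0,0.2,35,-2,0,0,0.2,0,0,0,0.118,0.2]'

```text
time: 13.17
tool_pos: [0.5173, 0.0031, 0.2237]
tool_rot: [-0.003, 0.778, 0.628, -0.001]
contact_force: [-0.9, -0.2, -2.0]
gripper_width: 0.508
grasp_force: 61.5
```

Request:
move_arm --increments '[0,0,0,0.118,0.2,0,0,0,0.118,0.2,0,0,0,0.118,0.2,0,0,0,0.118,0.2,0,0,0,0.118,0.2,0,0,0,0.118,0.2,0,0,0,0.118,0.2,0,0,0,0.118,0.2]'

```text
time: 13.83
tool_pos: [0.5175, -0.0021, 0.2235]
tool_rot: [-0.001, 0.98, 0.201, -0.002]
contact_force: [0.1, 0.5, -2.0]
gripper_width: 0.507
grasp_force: 61.5
```

Request:
move_arm --increments '[0,0,20,0,0.2,0,0,0,0,0.2,0,0,0,0,0.2,0,0,0,0,0.2]'

```text
time: 14.17
tool_pos: [0.5182, -0.0022, 0.2055]
tool_rot: [-0.0, 0.979, 0.204, -0.001]
contact_force: [0.6, 0.3, -0.7]
gripper_width: 0.509
grasp_force: 61.4
```

```bash
python3 - <<'E'
from h import *
P=[]
for i in range(4):
  d=grab('wrist','w10'); s=manip.state(); P.append(s['tool_pos'])
M=R.from_quat(s['tool_rot'],scalar_first=True).as_matrix();t=np.mean(P,0)
print(np.array(P),np.degrees(np.arctan2(M[1,1],M[0,1])),s['gripper_width'])
print(M.T@(np.array([.5194,-.0031,.125])-t)*1000)
# visible edges of foot (far end) in this view
g=cv2.cvtColor(d['image'],cv2.COLOR_BGR2HSV)[...,2]
for y in(-20,0,15):
  u=int(proj(d,t+M@np.array([.0,y/1000,0]))[0]); print(u,[(v,int(g[v,u])) for v in range(100,215,3)])
print(proj(d,(t*[1,1,0]+[0,0,.076])+M@[.035,-.022,0]),proj(d,(t*[1,1,0]+[0,0,.116])+M@[.035,.022,0]))
E
```

```text
[[ 0.51876015 -0.00232337  0.20640475]
 [ 0.51909413 -0.0023668   0.20701669]
 [ 0.5192595  -0.002363    0.20733421]
 [ 0.51931164 -0.00238543  0.20747055]] -66.51219117984787 0.5088414064161645
[-0.09330169  0.75302501 82.05690777]
220 [(100, 121), (103, 117), (106, 116), (109, 120), (112, 125), (115, 125), (118, 125), (121, 126), (124, 170), (127, 176), (130, 171), (133, 175), (136, 175), (139, 163), (142, 160), (145, 167), (148, 173), (151, 171), (154, 166), (157, 168), (160, 171), (163, 170), (166, 170), (169, 154), (172, 152), (175, 159), (178, 161), (181, 138), (184, 117), (187, 114), (190, 114), (193, 133), (196, 154), (199, 116), (202, 193), (205, 216), (208, 212), (211, 212), (214, 212)]
257 [(100, 139), (103, 139), (106, 138), (109, 135), (112, 136), (115, 137), (118, 136), (121, 136), (124, 140), (127, 177), (130, 172), (133, 171), (136, 174), (139, 168), (142, 159), (145, 162), (148, 153), (151, 209), (154, 214), (157, 218), (160, 218), (163, 217), (166, 215), (169, 217), (172, 217), (175, 219), (178, 217), (181, 217), (184, 215), (187, 216), (190, 213), (193, 210), (196, 165), (199, 114), (202, 189), (205, 214), (208, 211), (211, 215), (214, 214)]
284 [(100, 145), (103, 149), (106, 148), (109, 142), (112, 138), (115, 139), (118, 143), (121, 144), (124, 137), (127, 175), (130, 173), (133, 168), (136, 171), (139, 170), (142, 161), (145, 159), (148, 168), (151, 156), (154, 110), (157, 126), (160, 188), (163, 209), (166, 209), (169, 208), (172, 208), (175, 209), (178, 217), (181, 219), (184, 220), (187, 216), (190, 210), (193, 202), (196, 162), (199, 115), (202, 191), (205, 215), (208, 214), (211, 217), (214, 214)]
[234.24662963 147.68514762] [284.48199248 156.07479442]
```

```bash
python3 - <<'E'
from h import *
d=load('w10'); t=np.array([.51931,-.00239,.2074]); s=manip.state(); M=R.from_quat(s['tool_rot'],scalar_first=True).as_matrix()
g=cv2.cvtColor(d['image'],cv2.COLOR_BGR2HSV)[...,2]
for v in(156,166,172,190): print(v,[(u,int(g[v,u])) for u in range(222,304,2)])
for u,v,z in((234,156,.076),(285,172,.116),(257,150,.076)): print(M.T@(plane(d,u,v,z)-t)*1000)
E
```

```text
156 [(222, 166), (224, 164), (226, 142), (228, 114), (230, 111), (232, 113), (234, 128), (236, 208), (238, 218), (240, 218), (242, 218), (244, 219), (246, 219), (248, 217), (250, 217), (252, 218), (254, 218), (256, 216), (258, 218), (260, 218), (262, 218), (264, 218), (266, 218), (268, 219), (270, 218), (272, 206), (274, 123), (276, 102), (278, 115), (280, 114), (282, 114), (284, 114), (286, 112), (288, 109), (290, 125), (292, 159), (294, 165), (296, 165), (298, 165), (300, 165), (302, 165)]
166 [(222, 175), (224, 197), (226, 217), (228, 218), (230, 219), (232, 220), (234, 218), (236, 217), (238, 214), (240, 214), (242, 215), (244, 215), (246, 215), (248, 213), (250, 216), (252, 218), (254, 216), (256, 217), (258, 216), (260, 216), (262, 218), (264, 218), (266, 218), (268, 217), (270, 218), (272, 204), (274, 120), (276, 165), (278, 213), (280, 216), (282, 215), (284, 209), (286, 201), (288, 216), (290, 217), (292, 203), (294, 167), (296, 166), (298, 166), (300, 166), (302, 166)]
172 [(222, 155), (224, 183), (226, 215), (228, 218), (230, 212), (232, 194), (234, 213), (236, 212), (238,
[... 305 characters left out ...]
, (290, 218), (292, 203), (294, 159), (296, 155), (298, 159), (300, 158), (302, 157)]
190 [(222, 114), (224, 114), (226, 114), (228, 114), (230, 102), (232, 75), (234, 79), (236, 150), (238, 209), (240, 214), (242, 213), (244, 214), (246, 215), (248, 216), (250, 218), (252, 218), (254, 217), (256, 215), (258, 214), (260, 214), (262, 213), (264, 213), (266, 213), (268, 213), (270, 212), (272, 184), (274, 133), (276, 184), (278, 215), (280, 219), (282, 217), (284, 210), (286, 214), (288, 216), (290, 214), (292, 170), (294, 157), (296, 160), (298, 161), (300, 161), (302, 162)]
[ 26.76735409 -22.62400684 131.41023654]
[21.39833477 22.66031645 91.42953741]
[ 32.51251978  -0.6891207  131.42646482]
```

Foot edges in this view put its origin at tool y ≈ +0.2 mm, x ≈ −2 mm, which is aligned with the held bracket. Lowering.

Request:
move_arm --increments '[0,1,30,0,0.2,0,0,30,0,0.2,0,0,20,0,0.2,0,0,8,0,0.2,0,0,0,0,0.2,0,0,0,0,0.2,0,0,0,0,0.2]'

```text
time: 14.95
tool_pos: [0.5209, -0.0035, 0.1211]
tool_rot: [0.001, 0.979, 0.203, 0.002]
contact_force: [0.6, -0.1, -1.0]
gripper_width: 0.509
grasp_force: 61.5
```

Request:
move_arm --increments '[0,0,2.5,0,0.2,0,0,0,0,0.2,0,0,0,0,0.2]'

```text
time: 15.2
tool_pos: [0.5199, -0.0033, 0.1172]
tool_rot: [0.0, 0.979, 0.203, 0.001]
contact_force: [-0.1, 0.5, -1.5]
gripper_width: 0.51
grasp_force: 61.5
```

Request:
move_arm --increments '[0,0,2,0,0.2,0,0,0,0,0.2,0,0,0,0,0.2]'

```text
time: 15.45
tool_pos: [0.5193, -0.0032, 0.1142]
tool_rot: [-0.0, 0.979, 0.203, -0.0]
contact_force: [0.6, 0.4, -2.2]
gripper_width: 0.512
grasp_force: 61.5
```

Request:
move_arm --increments '[0,0,1.5,0,0.2,0,0,0,0,0.2,0,0,0,0,0.2]'

```text
time: 15.7
tool_pos: [0.5193, -0.0033, 0.1126]
tool_rot: [-0.0, 0.979, 0.203, -0.0]
contact_force: [-0.3, -0.1, -1.7]
gripper_width: 0.507
grasp_force: 61.5
```

Request:
move_arm --increments '[0,0,1,0,0.2,0,0,0,0,0.2,0,0,0,0,0.2]'

```text
time: 15.95
tool_pos: [0.5193, -0.0033, 0.1117]
tool_rot: [-0.0, 0.979, 0.203, -0.0]
contact_force: [0.2, 0.4, -2.4]
gripper_width: 0.511
grasp_force: 61.5
```

Request:
move_arm --increments '[0,0,1,0,0.2,0,0,0,0,0.2,0,0,0,0,0.2]'

```text
time: 16.2
tool_pos: [0.5194, -0.0033, 0.1108]
tool_rot: [0.0, 0.979, 0.203, -0.0]
contact_force: [-0.4, -0.6, -0.8]
gripper_width: 0.511
grasp_force: 61.5
```

Request:
move_arm --increments '[0,0,1,0,0.2,0,0,0,0,0.2,0,0,0,0,0.2]'

```text
time: 16.45
tool_pos: [0.5197, -0.0032, 0.1107]
tool_rot: [-0.0, 0.979, 0.203, 0.0]
contact_force: [-2.8, 0.1, 5.2]
gripper_width: 0.505
grasp_force: 62.3
```

Request:
move_arm --increments '[0,0,0.5,0,0.2,0,0,0,0,0.2,0,0,0,0,0.2]'

```text
time: 16.7
tool_pos: [0.5198, -0.0032, 0.1107]
tool_rot: [-0.0, 0.979, 0.203, 0.0]
contact_force: [-3.4, 0.8, 7.4]
gripper_width: 0.508
grasp_force: 62.5
```

Contact at the expected height. Releasing gently, then rising.

Request:
move_arm --increments '[0,0,0,0,0.5,0,0,0,0,0.54,0,0,0,0,0.58,0,0,0,0,0.64,0,0,0,0,0.7,0,0,0,0,0.75,0,0,0,0,0.75,0,0,-10,0,0.75]'

```text
time: 17.37
tool_pos: [0.5177, -0.003, 0.1173]
tool_rot: [-0.001, 0.979, 0.203, -0.002]
contact_force: [-0.9, 0.2, -0.2]
gripper_width: 0.75
grasp_force: 0.0
```

Request:
move_arm --increments '[0,0,-25,0,0.8,0,0,-40,0,1,0,0,-40,0,1,0,0,-40,0,1,0,0,-20,0,1,0,0,0,0,1,0,0,0,0,1,0,0,0,0,1]'

```text
time: 18.03
tool_pos: [0.5189, -0.0032, 0.2835]
tool_rot: [-0.0, 0.979, 0.203, -0.001]
contact_force: [-0.4, 0.8, -1.0]
gripper_width: 1.001
grasp_force: 0.0
```

```bash
python3 - <<'E'
from h import *
d=grab('wrist','w11'); s=manip.state(); M=R.from_quat(s['tool_rot'],scalar_first=True).as_matrix();t=s['tool_pos']
print(t,s['time'])
c=blob(d,(190,100,130,140),205); print(cv2.boundingRect(c))
u,v=proj(d,(.518,-.004,.124)); print(u,v)
g=cv2.cvtColor(d['image'],cv2.COLOR_BGR2HSV)[...,2]
for k in(-30,-15,15,30): print(int(v)+k,g[int(v)+k,int(u)-45:int(u)+45:2])
print([(y,int(g[y,int(u)])) for y in range(110,230,3)])
r=rect(d,c,.124); print(r)
a=grab('scene','a11');b=grab('side','b11')
sc=lambda im:cv2.resize(im,(400,400),interpolation=2)
pa=proj(a,(.517,-.004,.07)).astype(int);pb=proj(b,(.517,-.004,.07)).astype(int)
cr=lambda d,p:sc(d['image'][p[1]-35:p[1]+35,p[0]-35:p[0]+35])
cv2.imwrite('pics/fin.png',np.hstack([cr(a,pa),cr(b,pb)]))
# top-plate corners as seen in both fixed cameras, triangulation by blob centre
for n,d,p in(('a',a,pa),('b',b,pb)):
  c=blob(d,(p[0]-35,p[1]-35,70,70),190); print(n,p,cv2.boundingRect(c))
E
```

```text
[ 0.5185656  -0.00314203  0.28254634] 18.0833
(232, 145, 55, 60)
258.1714048590868 176.33406687036796
146 [122 116 116 126 140 169 174 175 171 147 120 118 143 213 221 222 224 224
 224 223 223 221 221 221 221 222 223 223 223 222 222 223 223 211 135 116
 147 169 170 170 171 170 164 141 135]
161 [115 120 120 123 125 158 165 165 174 214 223 222 208 220 223 223 223 225
 224 225 225 225 223 223 223 222 222 222 223 223 222 223 222 219 215 224
 191 167 164 165 165 163 138 118 126]
191 [143 141 137 133 130 144 147 147 148 148 149 150 152 183 221 222 223 223
 224 224 224 224 224 225 225 225 225 223 223 225 225 225 223 182 158 159
 158 159 159 161 158 144 147 147 143]
206 [139 136 135 135 133 137 142 142 144 143 142 137 128 124 134 143 147 147
 147 146 143 143 142 139 139 140 141 142 141 139 139 139 137 138 141 140
 143 145 145 147 148 148 148 145 140]
[(110, 143), (113, 140), (116, 140), (119, 175), (122, 181), (125, 176), (128, 180), (131, 172), (134, 164), (137, 162), (140, 211), (143, 196), (146, 221), (149, 223), (152, 224), (155, 222), (158, 223), (161, 223), (164, 224), (167, 223), (170, 225), (173, 223), (176, 223), (179, 222), (182, 218), (185, 220), (188, 222), (191, 225), (194, 224), (197, 223), (200, 221), (203, 220), (206, 142), (209, 130), (212, 131), (215, 135), (218, 144), (221, 137), (224, 130), (227, 133)]
((519.1259765625, -4.251258850097656), (65.56819915771484, 57.04082489013672), 23.47524070739746)Traceback (most recent call last):
  File "<stdin>", line 17, in <module>
  File "h.py", line 23, in blob
    cs,_=cv2.findContours(m,cv2.RETR_EXTERNAL,cv2.CHAIN_APPROX_NONE); return max(cs,key=cv2.contourArea)
                                                                             ~~~^^^^^^^^^^^^^^^^^^^^^^^^
ValueError: max() iterable argument is empty
```

```bash
python3 - <<'E'
from h import *
d=load('w11'); s=manip.state(); M=R.from_quat(s['tool_rot'],scalar_first=True).as_matrix(); T=np.array(d['T_tool_cam']); t=d['eye']-d['rotation']@T[:3,:3].T@T[:3,3]
g=cv2.cvtColor(d['image'],cv2.COLOR_BGR2GRAY).astype(float)
def cross(x,lo): # sub-pixel half-level crossing
    return next(i+(lo-x[i])/(x[i+1]-x[i]) for i in range(len(x)-1) if (x[i]-lo)*(x[i+1]-lo)<0)
f=lambda u,v:(M.T@(plane(d,u,v,.124)-t)*1000).round(1)
for v in(149,153,185,191,196):
  l=232+cross(g[v,232:260],185) if v>175 or v<150 else None
  r=270+cross(g[v,270:290],185) if v>175 or v<150 else None
  if l: print(v,l,r,f(l,v),f(r,v))
for u in(246,258,272): n=200+cross(g[200:215,u],185); print(u,n,f(u,n),[int(x) for x in g[136:150,u]])
for n in('a11','b11','a','b'):
  d2=load(n); P=[proj(d2,p).round(1).tolist() for p in((.517,-.004,.068),(.517,-.004,.124))]; k=cv2.cvtColor(d2['image'],cv2.COLOR_BGR2HSV) 
  u=int(P[1][0]); v=int(P[1][1]); print(n,P,k[v-20:v+45:2,u,2])
E
```

```text
Traceback (most recent call last):
StopIteration
```

```bash
python3 - <<'E'
from h import *
d=load('w11'); s=manip.state(); M=R.from_quat(s['tool_rot'],scalar_first=True).as_matrix(); t=s['tool_pos']
g=cv2.cvtColor(d['image'],cv2.COLOR_BGR2GRAY).astype(int)
f=lambda u,v:(M.T@(plane(d,u,v,.124)-t)*1000).round(1)
for v in(148,150,185,191,198):
  r=g[v]; l=next(u for u in range(257,200,-1) if r[u]<185); q=next(u for u in range(257,310) if r[u]<185); print(v,l,q,f(l+.5,v),f(q-.5,v))
for u in(246,258,272):
  n=next(v for v in range(180,230) if g[v,u]<180); print(u,n,f(u,n-.5),g[136:150,u])
for n in('a11','b11'):
  d2=load(n); P=[proj(d2,p).round(1).tolist() for p in((.517,-.004,.068),(.517,-.004,.124))]; k=cv2.cvtColor(d2['image'],cv2.COLOR_BGR2HSV)
  u,v=map(int,P[1]); print(n,P,k[v-20:v+45:2,u,2])
E
```

```text
148 237 281 [ 30.3 -20.6 158. ] [ 30.3  24.2 157.9]
150 230 286 [ 28.2 -28.  158. ] [ 28.2  29.5 157.9]
185 238 280 [-10.  -20.5 158.1] [-10.   24.1 158.1]
191 239 279 [-16.9 -19.5 158.2] [-16.9  23.2 158.1]
198 239 266 [-25.  -19.7 158.2] [-25.    9.  158.1]
246 205 [-32.7 -12.6 158.2] [138 128 126 127 126 126 149 188 208 213 214 214 214 213]
258 205 [-32.7   0.7 158.2] [141 155 188 205 200 179 165 187 205 208 209 212 213 213]
272 205 [-32.7  16.3 158.1] [137 135 138 127 113 113 143 184 205 209 211 214 215 213]
a11 [[267.3, 186.4], [268.1, 170.6]] [130 130 130 126 114 112 118 117 172 179 178 179 181 121 127 125 120 151
 125 116 122 175 160 138 178 177 179 176 180 131 144 149 112]
b11 [[252.7, 190.3], [253.1, 173.7]] [162 157 181 114 166 199 195 192 224 241 240 241 241 154 153 161 174 250
 180 148 180 232 218 172 244 240 241 239 242 185 179 211 168]
```

The top plate measures 44 mm wide with parallel edges at the right height. Both fixed cameras show the two-layer profile, and the gripper is clear. Handing in.

```bash
python3 -c "
from plant import manip
print(manip.job_done())"
```

```text
the job is handed in; nothing more can be done
None
```

The second pair is laid across the first on the plywood board, the pile was standing with the gripper clear of it, and the job is handed in; no verdict was returned.

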